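Dial open the poisons chest

TASK

Open the steel poisons chest on the bench: turn its combination dial right (clockwise) to 20, then left to 29, then slowly right again until you feel the bolt spring back and the dial come up solid, without straining the lock. Then raise the lid by its pull handle to about 60 degrees, let go so that it stands open by itself, and leave the glassware and bottles around the chest where they are.

Things in the scene. Friction and masses are not known exactly. Their poses are not given: they have to be found in the camera images.
- chest: Grey sheet steel poisons chest fixed to the bench, 230 mm deep (x), 420 mm wide (y), 125 mm high without its lid, which covers its whole top. Origin at the centre of its underside; x points from its front to its hinge side, y to the left seen from the front, z up.
- lid: Lid of the chest. Origin on its hinge axis at the middle of the chest's far top edge, 125 mm above the bench; its frame turns with the lid: x away from the front, y along the hinge axis, z out of its top (up when shut). Its stiff friction hinge (1 N m; lid and lock weigh 0.8 kg) holds it wherever it is left past 25 degrees; raising takes about 10 N at the handle. Bolt out: it lifts under 1 degree.
- lid_handle (a point): Centre of the grip bar of the lid's pull handle: round steel bar 11 mm thick, 100 mm long along the chest's y, on posts at its ends. Bar centre 38 mm above the lid's top face, 190 mm in front of the hinge axis and 44 mm above it when shut, 36 mm behind the lid's front edge. Frame as lid.
- lock_ring (a point): Point on the dial's axis at the lid's top face, 115 mm in front of the hinge axis; frame as lid, so z is the dial's axis and x points to the hinge side. Round it lies the lock's fixed steel ring, 108 mm across, 4 mm high; the index mark is the black radial line on the ring at its +x side.
- dial: Black dial disc, 85 mm across, face 11 mm above the lid, turning about lock_ring's z. 40 numbers 9 degrees apart, as white lines: every fifth long, 0 doubled and longest, rising clockwise around the face. Its x axis points to the 0 line: the number at the index = counter-clockwise angle from lock_ring's x to the dial's x / 9 degrees (20 = 180, 29 = 261). Turning right lowers it. Starts at 28 to 35.5.
- dial_knob (a point): Point on the dial's axis at mid-height of its knob, 28.5 mm above the lid. The knob is a black fluted cylinder 42 mm across, from 11 to 46 mm above the lid; take it at any yaw. Its drag grows from 0.04 to 0.20 N m as the lock's wheels are picked up, each after up to 54 degrees of turning. The hand may slip on it: the dial's number counts.
- index_mark (a point): Middle of the index line on the lock's ring, 48.5 mm from the dial's axis. 20 and 29 must each stand here to within 1 number, reached from the side given; if one is overrun, begin again: left to 33, right to 20, left to 29.
- zero_line (a point): Outer end of the dial's doubled 0 line, 41.5 mm from the axis. After 29 the dial turns right nearly free (under 0.1 N m); somewhere from 27.5 to 24, different every time, the spring bolt snaps back and holds it solid. Pressing on loads the bolt 34 mm from the axis: over 20 N there (0.65 N m) strains the lock; 0.2 to 0.35 N m is enough to feel it. No stop by 23.5: begin again.
- amber_bottle: Amber glass bottle with black cap, 60 mm across, 135 mm tall, standing close to the chest's left side. Origin at the centre of its underside. Leave it.
- salt_jar: White jar with blue cap, 68 mm across, 85 mm tall, close to the chest's right side. Origin at the centre of its underside. Leave it.
- small_bottle: Small amber bottle with blue cap, 44 mm across, 75 mm tall, close to the chest's right side further back. Origin at the centre of its underside. Leave it.
- petri_dish: Glass dish, 90 mm across, 15 mm tall, in front of the chest. Origin at the centre of its underside. Leave it.
- beaker: Glass beaker, 70 mm across, 90 mm tall, to the left of the chest. Origin at the centre of its underside. Leave it.
- mortar: White ceramic mortar bowl, 100 mm across, 60 mm tall, to the right of and before the chest. Origin at the centre of its underside. Leave it.
- screwdriver: Screwdriver, 190 mm long, lying to the left of and before the chest. Leave it.

How it is judged:
At the end, for the whole second after the job is handed in: The lid stands open by itself at more than 0.9 rad (52 degrees), at rest and released (angle between lid's own z axis and vertical between 0.9 and 1.7 rad and angular speed of lid below 0.05 rad/s); the robot touches nothing.
It fails at once if the lock is strained: more than 20 N between the bolt and the dial's wheels or the chest's keeper (dial forced past its solid stop, or the locked lid forced) (contact force between lid and chest above 20 N).
It fails at once if a bystander is moved more than 30 mm (distance of any of amber_bottle, salt_jar, small_bottle, petri_dish, beaker, mortar, screwdriver from where it was at the start of the episode above 0.03 m).
It also fails if it takes over 72 s, if anything falls off the work surface, if the arm or the gripper's body presses on something with over 40 N, if the wrist force passes 120 N, or if a joint passes its speed limit or range.

ROBOT

A 7-joint arm with a two-finger parallel gripper is mounted at the origin on the work surface. World frame = base frame: x ahead of the robot, y to its left, z up, the work surface at z = 0. Lengths are in m, angles in rad, forces in N, time in s.
With the tool pointing down it reaches from about 0.4 to 0.9 m from the base axis. Payload 5.6 kg.
Tool frame: the origin (TCP) lies on the centre line of the jaws, within the pads' length; the fingertips stand ahead of it and the grasp point (between the pads) is the TCP (env.nose_length is the z of the fingertips in the tool frame, in m); z points along the fingers, y is the direction in which the jaws open and shut (so a half turn about z gives the same grasp; the last joint's range is limited). The gripper opens to 92 mm and grips with 3 to 60 N. Pads are 20 mm wide; open, the fingers measure 128 mm over their backs; the gripper's body (75 mm by 189 mm) begins 69 mm behind the grasp point.
Start: joints at [1.257, 0.468, -0.012, 1.603, 0.006, 1.071, -0.056], TCP at [0.174, -0.626, 0.234] pointing down, gripper open.
Joint ranges: [-2.53, 2.53], [-0.31, 2.02], [-1.57, 1.55], [0.28, 2.44], [-1.29, 4.43], [0.15, 1.84], [-2.92, 2.92]. Speed limits (rad/s): [2.57, 2.57, 3.14, 3.14, 3.14, 3.14, 3.14].

INTERFACE

Orientations are given as a unit quaternion [x, y, z, w].
In Python, from station import env gives the robot as it stands.
- The arm moves only by the shell command python3 -m handwheel 'ROWS' [FORCE]. ROWS is a JSON object of lists of equal length, an entry for each row: "fingers": the opening, from 0 (shut) to 1 (fully open); "translation": the shift along the tool's x, y, z in m, a list of three; "yaw": the turn about the tool's z in degrees. In form: {"fingers": [fingers, ...], "translation": [[tx, ty, tz], ...], "yaw": [yaw, ...]}. A call has 1 to 20 rows; each row shifts and turns the commanded pose from where the row before left it, along the tool's axes as they then stand; what a row does not reach is not made up. A row lasts 1/8 s, in which the tool goes at most 62.5 mm and 10.7 degrees, less where a joint would pass 70% of its speed; a pose out of reach is approached as far as the arm can. A call with a gripper value outside its range is refused whole. The fingers move at their own pace and stop on an object; FORCE is the grip in N (left out, the last holds). Time passes only in rows, so rows that do not move let the fingers close. It gives the time, the measured TCP pose, the force and the opening at its end, in the units of the state.
- env.observe(): the state, without advancing time (a new reading comes with each control period).
- env.get_image(name): name is "scene" or "side" or "wrist"; returns a dict with "pixels" (384x512x3 uint8, red, green, blue), "z_map" (384x512 float32, m along the optical axis (not along the pixel's ray), 0 where there is no reading), "mtx" (3x3 intrinsics, pixels), "T" (4x4, takes a point from camera to world coordinates); the wrist camera has in their place "mount" (4x4, takes a point from camera to tool coordinates, whose origin is the TCP and whose axes are the flange's). Camera axes: x right, y down, z forward; pixel columns grow to the right and rows downward; lengths in m; the calibration is good to about 2 mm. A picture is of the moment at which its call begins: read the wrist's pose just before it.
- env.job_done(): hands the job in, once; it reports no verdict.
The state is a dict: "time": time; "joint_positions": joint angles; "qvel": joint speeds; "joint_efforts": joint torques, N m; "tool_pos": TCP position; "ee_rot": TCP orientation; "ft_force": force on the tool from outside, world axes, zero at the start; "moment": the same for the moment, N m; "gripper_width": opening from 0.0 (shut) to 1.0 (fully open).
Only numpy, scipy, OpenCV 4.12 (cv2) and the standard library are available. Lean on these libraries where they do the work, as an engineer would, in place of code of your own. Each camera call takes 0.05 s, during which the arm holds its last target. There are 200 camera calls.

## Working session

There is one attempt and no reset: what is moved stays moved. The work goes in short steps, Python scripts to look and compute and a shell command to move; the robot and the scene stay as the last step left them, time stands still between calls to the robot, and variables do not carry over. Pictures are saved under pics/ and viewed, about 8 in all and at most 12, crops included, and the job is handed in when it is done.

```bash
ls; mkdir -p pics
python3 - <<'E'
from station import env
import cv2,numpy as np
s=env.observe()
for k,v in s.items(): print(k,np.round(v,4))
print(env.nose_length)
a=[]
for n in("scene","side"):
    im=env.get_image(n); np.savez(f'{n}0.npz',**im); print(n,np.round(im['mtx'],1).tolist(),np.round(im['T'],3).tolist())
    cv2.imwrite(f'pics/{n}0.png',im['pixels'][...,::-1]); a.append(im['pixels'])
im=env.get_image('wrist');print(np.round(im['mount'],4).tolist(),im['mtx'].tolist())
E
```

```text
pics
time 0.0
joint_positions [ 1.257   0.4684 -0.0116  1.6036  0.006   1.0714 -0.0563]
qvel [-0.0003  0.0007  0.0007 -0.0004  0.0001 -0.0017  0.0018]
joint_efforts [-6.00000e-04 -5.20567e+01 -1.26000e-02 -2.43744e+01 -5.66000e-02
  1.74000e-02  1.00000e-04]
tool_pos [ 0.1737 -0.6258  0.2327]
ee_rot [ 9.908e-01  1.350e-01 -2.000e-04 -9.000e-04]
ft_force [ 0.3047  0.7516 -0.591 ]
moment [-0.0205 -0.0436  0.0224]
gripper_width 0.9991
0.019
scene [[448.6, 0.0, 249.2], [0.0, 448.6, 191.8], [0.0, 0.0, 1.0]] [[0.336, 0.812, -0.477, 1.129], [0.942, -0.292, 0.168, -0.181], [-0.003, -0.506, -0.863, 1.171], [0.0, 0.0, 0.0, 1.0]]
side [[399.2, 0.0, 254.4], [0.0, 399.2, 190.3], [0.0, 0.0, 1.0]] [[-0.722, -0.364, 0.588, -0.184], [-0.692, 0.404, -0.598, 0.764], [-0.02, -0.839, -0.544, 0.78], [0.0, 0.0, 0.0, 1.0]]
[[-0.0008, -0.9628, -0.2702, 0.0752], [1.0, -0.0009, 0.0003, -0.0007], [-0.0005, -0.2702, 0.9628, -0.1516], [0.0, 0.0, 0.0, 1.0]] [[342.6052334608536, 0.0, 254.47844966956688], [0.0, 342.6052334608536, 189.88182741198915], [0.0, 0.0, 1.0]]
```

View pics/scene0.png

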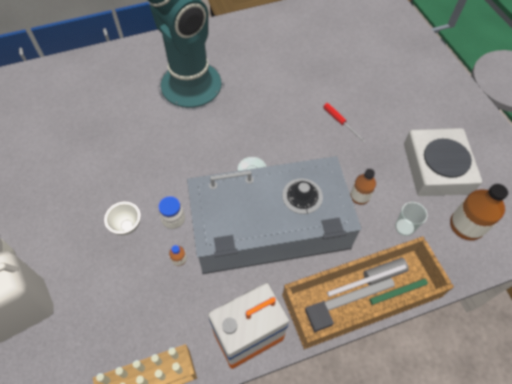

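View pics/side0.png

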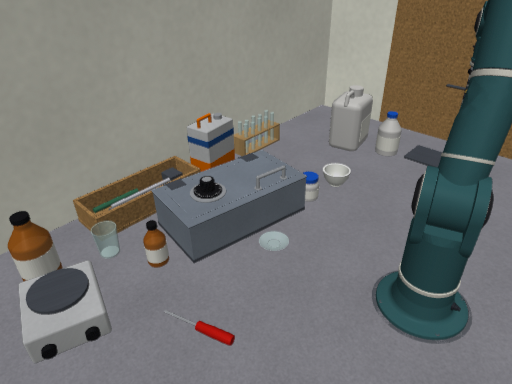

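The scene view shows the chest lid at about (188..358, 159..255), dial at (303,194) and handle at (231,178). The side view agrees: dial on the left, handle on the right, small items close to both sides. Next I get the lid rectangle from depth points at lid height.

```bash
cat > h.py <<'E'
import numpy as np,cv2
from scipy.spatial.transform import Rotation as R
def cloud(im,T=None):
    T=im['T'] if T is None else T
    z=im['z_map'];v,u=np.indices(z.shape);K=im['mtx']
    p=np.stack([(u-K[0,2])/K[0,0]*z,(v-K[1,2])/K[1,1]*z,z],-1)
    w=p@T[:3,:3].T+T[:3,3]; w[z==0]=np.nan
    return w
def ray(im,uv,h,T=None):
    T=im['T'] if T is None else T
    d=T[:3,:3]@np.linalg.inv(im['mtx'])@np.array([uv[0],uv[1],1.]);o=T[:3,3]
    return o+d*(h-o[2])/d[2]
def wristT(s,im):
    T=np.eye(4);T[:3,:3]=R.from_quat(s['ee_rot']).as_matrix();T[:3,3]=s['tool_pos'];return T@im['mount']
E
python3 - <<'E'
from h import *
for n,box in(("scene",(140,290,170,380)),("side",(140,250,140,320))):
    im=dict(np.load(n+'0.npz'));w=cloud(im)
    m=np.zeros(w.shape[:2],np.uint8);a,b,c,d=box
    m[a:b,c:d]=((w[...,2]>.118)&(w[...,2]<.15))[a:b,c:d]
    k,l,st,_=cv2.connectedComponentsWithStats(m);i=1+st[1:,4].argmax();m=l==i
    r=cv2.minAreaRect(w[m][:,:2].astype(np.float32));print(n,m.sum(),r,np.median(w[m][:,2]))
    sub=np.zeros_like(m);sub[a:b,c:d]=1
    hull=cv2.boxPoints((r[0],(r[1][0]-.02,r[1][1]-.02),r[2]))
    ins=np.array([[cv2.pointPolygonTest(hull,(float(x),float(y)),False)>0 if np.isfinite(x) else False for x,y in row] for row in w[...,:2]])
    hi=sub&ins&(w[...,2]>.155)
    k,l,st,ce=cv2.connectedComponentsWithStats(hi.astype(np.uint8))
    for j in range(1,k):
        if st[j,4]>6: q=w[l==j];print(st[j,4],ce[j],q.mean(0),q.min(0),q.max(0))
print(ray(im,(206,180),.177),ray(dict(np.load('scene0.npz')),(304,187),.177))
E
```

```text
scene 12211 ((0.6062763333320618, 0.06595656275749207), (0.4276639521121979, 0.24464325606822968), 80.5522689819336) 0.13240895428651833
192 [230.64583333 175.03645833] [ 0.51193618 -0.01533201  0.17254245] [ 0.49800094 -0.06932742  0.15620348] [0.52661982 0.03925124 0.1799581 ]
244 [303.54508197 189.15163934] [0.6180467  0.14771267 0.17486927] [0.59268136 0.12852541 0.15539843] [0.63538353 0.1712388  0.18329869]
side 5609 ((0.6061342358589172, 0.06584221124649048), (0.4272189140319824, 0.2432524412870407), 80.72915649414062) 0.13066710342559318
138 [269.92753623 172.92028986] [ 0.50837895 -0.00954403  0.16882262] [ 0.49495281 -0.06854616  0.1554604 ] [0.52104797 0.04226918 0.17609329]
173 [206.83236994 182.36416185] [0.6065058  0.15612908 0.17096414] [0.59147463 0.13035254 0.15511242] [0.6334651  0.17248788 0.18022247]
[0.6104179  0.15529983 0.177     ] [0.61360319 0.15066663 0.177     ]
```

```bash
python3 -m handwheel '{"fingers":[1,1,1,1,1,1,1,1,1,1,1,1,1,1,1],"translation":[[0.042,-0.0423,-0.004],[0.042,-0.0423,-0.004],[0.042,-0.0423,-0.004],[0.042,-0.0423,-0.004],[0.042,-0.0423,-0.004],[0.042,-0.0423,-0.004],[0.042,-0.0423,-0.004],[0.042,-0.0423,-0.004],[0.042,-0.0423,-0.004],[0.042,-0.0423,-0.004],[0.042,-0.0423,-0.004],[0.042,-0.0423,-0.004],[0.042,-0.0423,-0.004],[0.042,-0.0423,-0.004],[0.042,-0.0423,-0.004]],"yaw":[0,0,0,0,0,0,0,0,0,0,0,0,0,0,0]}' 20
python3 -c "
from station import env
print(env.observe()['joint_positions'])"
```

```text
time: 2.02
tool_pos: [0.612, 0.1549, 0.2934]
ee_rot: [0.991, 0.135, -0.0, 0.0]
ft_force: [0.8, -1.0, -0.4]
gripper_width: 1.001
[ 0.06498107  0.44022898 -0.50201734  1.55991795  0.22222127  1.19898116
 -1.77861192]
```

```bash
python3 -m handwheel '{"fingers":[1,1,1,1,1,1,1,1,1,1,1],"translation":[[0,0,0],[0,0,0],[0,0,0],[0,0,0],[0,0,0],[0,0,0],[0,0,0],[0,0,0],[0,0,0],[0,0,0],[0,0,0]],"yaw":[-10,-10,-10,-10,-10,-10,-10,-10,-10,-10,0]}'
python3 - <<'E'
from station import env
from h import *
s=env.observe();print(s['joint_positions'][6])
im=env.get_image('wrist');T=wristT(s,im)
np.savez('w1.npz',Tw=T,**im)
p=cv2.resize(im['pixels'],(800,600),interpolation=cv2.INTER_CUBIC);cv2.imwrite('pics/w1.png',p[...,::-1])
E
```

```text
time: 3.4
tool_pos: [0.6111, 0.1532, 0.293]
ee_rot: [0.534, 0.845, -0.0, -0.001]
ft_force: [0.4, 0.8, 0.1]
gripper_width: 0.996
-0.18421941825518906
```

View pics/w1.png

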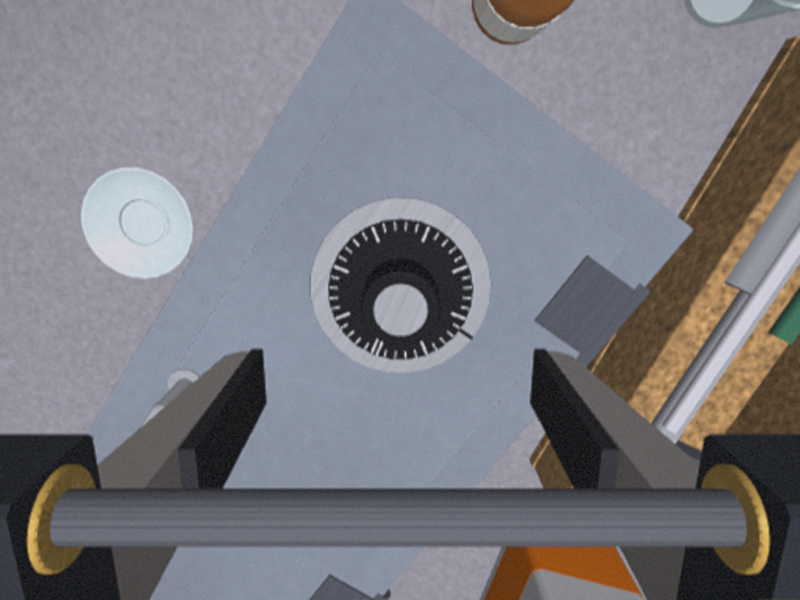

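The wrist view clearly shows the dial at about (400,288), with the doubled 0 line at (379,348) and the index mark at (466,333). 0 is clockwise from the index, by about 5.6 to 8.5 numbers. Next I measure this properly.

```bash
cat >> h.py <<'E'
def plane(im,T,uv,h): return np.array([ray(im,q,h,T)[:2] for q in uv])
def proj(im,T,P):
    c=(P-T[:3,3])@T[:3,:3]; q=c@im['mtx'].T
    return (q[...,:2]/q[...,2:]).astype(np.float32)
def polar(im,T,c,z,radii,step=.25):
    a=np.deg2rad(np.arange(0,360,step));r=np.array(radii)
    P=np.stack([c[0]+r[:,None]*np.cos(a),c[1]+r[:,None]*np.sin(a),np.full((len(r),len(a)),z)],-1)
    q=proj(im,T,P);g=cv2.cvtColor(im['pixels'],cv2.COLOR_RGB2GRAY)
    return cv2.remap(g,q[...,0],q[...,1],cv2.INTER_CUBIC)
E
python3 - <<'E'
from h import *
im=dict(np.load('w1.npz'));T=im['Tw'];g=cv2.cvtColor(im['pixels'],cv2.COLOR_RGB2GRAY)
m=np.zeros_like(g);m[120:240,195:320]=(g[120:240,195:320]<75)
m=cv2.morphologyEx(m,cv2.MORPH_CLOSE,np.ones((7,7)));m=cv2.morphologyEx(m,cv2.MORPH_OPEN,np.ones((7,7)))
cn=max(cv2.findContours(m,0,2)[0],key=cv2.contourArea)
w=plane(im,T,cv2.convexHull(cn)[:,0].astype(float),.142).astype(np.float32)
c,r=cv2.minEnclosingCircle(w);print('circle',c,r,cv2.fitEllipse(w))
c=np.array(cv2.fitEllipse(w)[0])
gi=polar(im,T,c,.135,np.linspace(.046,.051,6)).mean(0);i=gi.argmin()*.25;print('index world ang',i,gi.min(),np.median(gi))
zi=polar(im,T,c,.142,np.linspace(.030,.040,11))
for k in range(0,11,2):
    print(round(.030+.001*k,3),[(j*.25,int(zi[k,j])) for j in range(1440) if zi[k,j]>110 and zi[k,j]==zi[k].take(range(j-8,j+9),mode='wrap').max()])
E
```

```text
circle (0.6149643659591675, 0.1488831788301468) 0.04375037923455238 ((0.6134346127510071, 0.149153932929039), (0.08323688805103302, 0.08454926311969757), 71.73416137695312)
index world ang 349.75 45.0 173.66666666666666
0.03 []
0.032 [(92.75, 117), (138.5, 115), (138.75, 115), (269.25, 120), (269.5, 120)]
0.034 [(2.25, 198), (47.5, 192), (93.0, 210), (138.5, 216), (183.5, 195), (183.75, 195), (228.25, 191), (270.0, 185), (275.25, 205), (317.25, 189)]
0.036 [(2.25, 183), (47.5, 178), (56.0, 123), (74.25, 114), (92.75, 209), (138.5, 194), (183.5, 192), (228.25, 187), (228.5, 187), (270.25, 199), (275.25, 200), (317.5, 193)]
0.038 [(2.25, 181), (11.25, 179), (20.0, 147), (29.5, 136), (38.5, 175), (47.25, 189), (47.5, 189), (56.75, 155), (65.75, 173), (74.75, 182), (83.75, 166), (93.0, 191), (102.0, 191), (111.5, 168), (120.25, 140), (129.25, 181), (138.5, 198), (147.25, 163), (156.5, 186), (165.25, 154), (165.5, 154), (174.25, 153), (174.5, 153), (183.5, 181), (192.25, 167), (201.0, 146), (210.5, 151), (210.75, 151), (219.25, 145), (228.25, 176), (237.0, 159), (245.75, 177), (254.75, 15
[... 252 characters left out ...]
7), (29.75, 150), (38.5, 131), (38.75, 131), (47.5, 188), (47.75, 188), (56.75, 169), (65.5, 135), (74.75, 148), (84.0, 154), (93.0, 208), (102.0, 161), (111.0, 138), (111.25, 138), (120.5, 163), (129.5, 169), (138.25, 217), (138.5, 217), (147.5, 179), (156.5, 181), (165.5, 154), (174.5, 160), (183.5, 197), (192.5, 148), (192.75, 148), (201.0, 145), (201.25, 145), (210.5, 157), (219.0, 137), (228.0, 181), (228.25, 181), (237.25, 152), (246.0, 168), (246.25, 168), (254.75, 176), (255.0, 176), (263.75, 181), (270.25, 206), (274.75, 186), (275.0, 186), (281.5, 189), (290.5, 132), (299.25, 198), (308.5, 144), (317.25, 200), (326.0, 141), (326.25, 141), (335.25, 140), (344.25, 167), (353.0, 164)]
```

Dial centre is at (0.6134, 0.1492). The index bears about 350.2° and zero 272.9°, so the number is about 31.4, which is in range. Right to 20 is therefore about +102.7° of yaw. Now I descend and grip.

```bash
python3 -m handwheel '{"fingers":[1,1,1,1,0.4,0.4,0.4,0.4,0.4,0.4],"translation":[[-0.0043,0.0005,0.03],[0,0,0.05],[0,0,0.047],[0,0,0],[0,0,0],[0,0,0],[0,0,0],[0,0,0],[0,0,0],[0,0,0]],"yaw":[0,0,0,0,0,0,0,0,0,0]}' 35
python3 - <<'E'
from station import env
import numpy as np
s=env.observe();print(np.round(s['moment'],3),np.round(s['ft_force'],1))
E
```

```text
time: 4.7
tool_pos: [0.6139, 0.1499, 0.1668]
ee_rot: [0.534, 0.846, 0.0, 0.0]
ft_force: [0.4, 0.1, 0.5]
gripper_width: 0.452
[ 0.004 -0.261 -0.033] [0.4 0.1 0.5]
```

```bash
python3 -m handwheel '{"fingers":[0.4,0.4,0.4,0.4,0.4,0.4,0.4,0.4,0.4,0.4,0.4],"translation":[[0,0,0],[0,0,0],[0,0,0],[0,0,0],[0,0,0],[0,0,0],[0,0,0],[0,0,0],[0,0,0],[0,0,0],[0,0,0]],"yaw":[9,9,9,9,9,9,9,9,9,9,0]}'
cat > look.py <<'E'
import sys
from station import env
from h import *
s=env.observe();im=env.get_image('wrist');T=wristT(s,im);n=sys.argv[1]
np.savez(n+'.npz',Tw=T,**im)
x=np.array(R.from_quat(s['ee_rot']).as_matrix())[:,0]
print('toolx',np.rad2deg(np.arctan2(x[1],x[0])),'M',np.round(s['moment'],3),'F',np.round(s['ft_force'],1),'j7',s['joint_positions'][6],s['time'])
c=(.6134,.1492)
gi=polar(im,T,c,.135,np.linspace(.046,.051,6)).mean(0);print('index darkest',gi.argmin()*.25,gi.min())
zi=polar(im,T,c,.142,np.linspace(.033,.036,4)).mean(0)
pk=[j for j in range(1440) if zi[j]>110 and zi[j]==zi.take(range(j-8,j+9),mode='wrap').max()]
print('long lines',[(j*.25,round(((j*.25-350.2)/9)%40%5,2)) for j in pk])
z=polar(im,T,c,.142,np.linspace(.02,.055,140))
cv2.imwrite(f'pics/{n}.png',np.vstack([cv2.resize(im['pixels'][...,::-1],(720,540))[0:420],cv2.cvtColor(z[::-1],cv2.COLOR_GRAY2BGR)[:,::2]]))
E
python3 look.py w2
```

```text
time: 6.08
tool_pos: [0.6153, 0.1494, 0.1669]
ee_rot: [0.975, 0.22, 0.002, 0.001]
ft_force: [4.3, -0.3, -1.9]
gripper_width: 0.451
toolx 25.42324063100327 M [-0.165 -1.183 -0.082] F [ 4.3 -0.3 -1.9] j7 -1.6382784800023595 6.075
index darkest 163.75 28.5
long lines [(2.5, 1.37), (48.0, 1.42), (93.75, 1.51), (197.5, 3.03), (202.75, 3.62), (203.0, 3.64), (203.25, 3.67), (203.5, 3.7), (203.75, 3.73), (206.25, 4.01), (209.0, 4.31), (210.75, 4.51), (216.75, 0.17), (316.75, 1.28)]
```

View pics/w2.png

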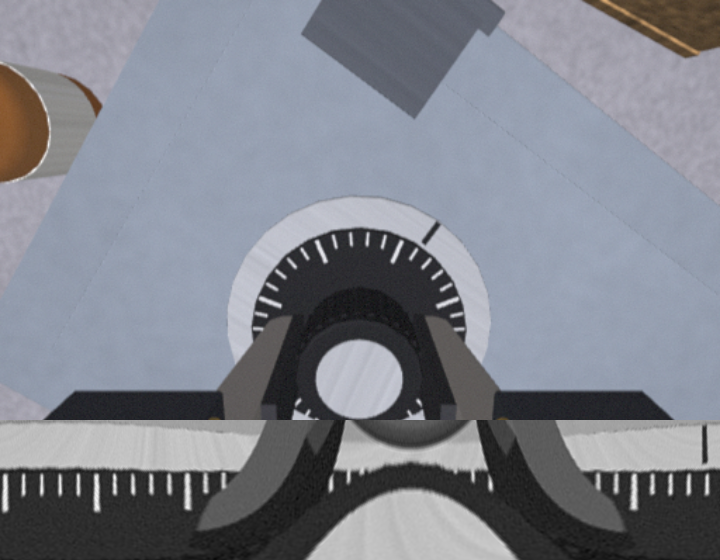

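Rectified strip: index at about 352°, long lines at 2.5°, 48° and so on. The dial has followed the hand with no slip and reads about 21.3. Another 11.5° right.

```bash
python3 -m handwheel '{"fingers":[0.4,0.4,0.4],"translation":[[0,0,0],[0,0,0],[0,0,0]],"yaw":[6,5.5,0]}'
cat >> look.py <<'E'
gi[int(360/.25*.0):]=gi
w=(np.arange(1440)*.25);k=np.where((w>340))[0];print('index',w[k[gi[k].argmin()]],gi[k].min())
zs=polar(im,T,c,.142,np.linspace(.037,.040,4)).mean(0)
near=[j*.25 for j in list(range(1290,1440))+list(range(0,90)) if zs[j]>100 and zs[j]==zs.take(range(j-8,j+9),mode='wrap').max()];print('lines near',near)
E
python3 look.py w3
```

```text
time: 6.5
tool_pos: [0.6154, 0.1493, 0.1668]
ee_rot: [0.993, 0.122, 0.002, 0.0]
ft_force: [4.9, -2.0, -0.9]
gripper_width: 0.446
toolx 13.962355262126007 M [-0.247 -1.245  0.01 ] F [ 4.9 -2.  -0.9] j7 -1.8148707117258078 6.5
index darkest 150.75 29.166666666666668
long lines [(36.75, 0.17), (82.25, 0.23), (185.25, 1.67), (185.75, 1.73), (190.0, 2.2), (195.25, 2.78), (198.0, 3.09), (198.25, 3.12), (207.0, 4.09), (305.5, 0.03), (351.0, 0.09)]
index 350.5 37.0
lines near [323.75, 332.75, 333.0, 342.0, 351.25, 0.25, 9.25, 18.5]
```

Dial at 20.05. Now left to 29: −81°.

```bash
python3 -m handwheel '{"fingers":[0.4,0.4,0.4,0.4,0.4,0.4,0.4,0.4,0.4,0.4],"translation":[[0,0,0],[0,0,0],[0,0,0],[0,0,0],[0,0,0],[0,0,0],[0,0,0],[0,0,0],[0,0,0],[0,0,0]],"yaw":[-9,-9,-9,-9,-9,-9,-9,-9,-8.5,0]}'
python3 look.py w4
```

```text
time: 7.8
tool_pos: [0.6143, 0.15, 0.1668]
ee_rot: [0.679, 0.734, 0.001, 0.0]
ft_force: [2.8, 0.7, -0.7]
gripper_width: 0.453
toolx 94.4286296114472 M [ 0.164 -0.723  0.122] F [ 2.8  0.7 -0.7] j7 -0.5787618318128434 7.8
index darkest 311.5 23.666666666666668
long lines [(26.0, 3.98), (71.5, 4.03), (117.25, 4.12), (162.75, 4.17), (178.0, 0.87), (178.25, 0.89), (262.5, 0.26), (266.5, 0.7), (266.75, 0.73), (271.5, 1.26), (271.75, 1.28), (278.75, 2.06), (286.75, 2.95), (287.0, 2.98)]
index 350.25 89.0
lines near [344.0, 344.25, 344.5, 344.75, 349.0, 349.25, 349.5, 350.0, 352.25, 352.5, 353.0, 353.25, 357.5, 0.25, 1.0, 1.25, 2.0, 8.25, 17.0]
```

Dial at 28.99 with no slip. For the last turn I drop the grip to 12 N, so that slip limits the torque, and go right in small steps.

```bash
cat > feel.py <<'E'
from station import env
import numpy as np
s=env.observe();q=s['ee_rot'];print('ang',round(np.rad2deg(2*np.arctan2(q[1],q[0])),2),'Mz',round(s['moment'][2],3),'F',np.round(s['ft_force'],1),'j7tau',round(s['joint_efforts'][6],3),round(s['gripper_width'],3))
E
python3 feel.py
python3 -m handwheel '{"fingers":[0.4,0.4],"translation":[[0,0,0],[0,0,0]],"yaw":[0,0]}' 12 >/dev/null; python3 feel.py
python3 -m handwheel '{"fingers":[0.4,0.4,0.4,0.4],"translation":[[0,0,0],[0,0,0],[0,0,0],[0,0,0]],"yaw":[3,3,3,0]}' >/dev/null; python3 feel.py; python3 look.py w5
```

```text
ang 94.36 Mz 0.104 F [ 3.8  0.8 -0.3] j7tau 0.015 0.45
ang 94.46 Mz -0.007 F [4.9 0.9 0.2] j7tau -0.031 0.456
ang 85.45 Mz -0.01 F [ 5.4  1.8 -1.4] j7tau -0.097 0.453
toolx 85.44542621285723 M [ 0.217 -1.36  -0.01 ] F [ 5.4  1.8 -1.4] j7 -0.7165772586132557 8.6
index darkest 223.0 26.0
long lines [(0.5, 1.14), (0.75, 1.17), (1.0, 1.2), (1.25, 1.23), (16.75, 2.95), (62.5, 3.03), (108.0, 3.09), (153.75, 3.17), (169.75, 4.95), (170.0, 4.98), (177.75, 0.84), (251.25, 4.01), (253.5, 4.26), (257.5, 4.7), (257.75, 4.73), (260.75, 0.06), (264.25, 0.45), (269.0, 0.98), (269.25, 1.01), (269.5, 1.03), (269.75, 1.06), (279.5, 2.14), (343.75, 4.28), (344.0, 4.31), (344.25, 4.34), (349.0, 4.87), (349.25, 4.89), (349.5, 4.92), (349.75, 4.95), (353.25, 0.34)]
index 349.75 37.166666666666664
lines near [336.0, 336.25, 342.0, 342.25, 344.5, 345.0, 345.25, 345.75, 350.5, 359.25, 8.0, 17.0]
```

```bash
python3 -m handwheel '{"fingers":[0.4,0.4,0.4],"translation":[[0,0,0],[0,0,0],[0,0,0]],"yaw":[2,2,0]}' >/dev/null; python3 feel.py; python3 look.py w6|grep long
```

```text
ang 81.45 Mz -0.018 F [ 5.7  1.1 -1.1] j7tau -0.092 0.452
long lines [(12.75, 2.51), (58.5, 2.59), (104.25, 2.67), (149.75, 2.73), (247.75, 3.62), (253.0, 4.2), (253.25, 4.23), (261.0, 0.09), (266.25, 0.67), (273.5, 1.48), (275.75, 1.73)]
```

```bash
python3 -m handwheel '{"fingers":[0.4,0.4,0.4],"translation":[[0,0,0],[0,0,0],[0,0,0]],"yaw":[2,2,0]}' >/dev/null; python3 feel.py; python3 look.py w7|grep long
```

```text
ang 77.44 Mz -0.041 F [ 5.2  1.1 -0.9] j7tau -0.06 0.455
long lines [(8.75, 2.06), (54.5, 2.14), (100.25, 2.23), (145.75, 2.28), (242.0, 2.98), (249.5, 3.81), (249.75, 3.84), (252.75, 4.17), (256.25, 4.56), (262.0, 0.2), (271.25, 1.23), (271.5, 1.26), (335.5, 3.37), (349.0, 4.87)]
```

```bash
python3 -m handwheel '{"fingers":[0.4,0.4,0.4],"translation":[[0,0,0],[0,0,0],[0,0,0]],"yaw":[2,2,0]}' >/dev/null; python3 feel.py; python3 look.py w8|grep long|cut -c1-90
```

```text
ang 73.44 Mz -0.036 F [5.3 1.3 0. ] j7tau -0.033 0.455
long lines [(4.75, 1.62), (50.5, 1.7), (96.0, 1.76), (141.75, 1.84), (245.25, 3.34), (249.
```

```bash
python3 -m handwheel '{"fingers":[0.4,0.4,0.4],"translation":[[0,0,0],[0,0,0],[0,0,0]],"yaw":[2,2,0]}' >/dev/null; python3 feel.py; python3 look.py w9|grep long|cut -c1-90
```

```text
ang 69.46 Mz 0.119 F [ 6.1  1.2 -2. ] j7tau -0.171 0.455
long lines [(1.0, 1.2), (46.5, 1.26), (92.25, 1.34), (137.75, 1.39), (241.5, 2.92), (252.2
```

Torque has started to rise at about 26.2, so smaller steps now.

```bash
python3 -m handwheel '{"fingers":[0.4,0.4],"translation":[[0,0,0],[0,0,0]],"yaw":[1.5,0]}' >/dev/null; python3 feel.py; python3 look.py w10|grep long|cut -c1-90
```

```text
ang 68.01 Mz 0.283 F [ 6.1  1.  -1.2] j7tau -0.349 0.453
long lines [(0.25, 1.12), (45.75, 1.17), (91.5, 1.26), (137.25, 1.34), (233.5, 2.03), (236
```

```bash
python3 -m handwheel '{"fingers":[0.4,0.4],"translation":[[0,0,0],[0,0,0]],"yaw":[1.5,0]}' >/dev/null; python3 feel.py; python3 look.py w11|grep long|cut -c1-90
```

```text
ang 66.5 Mz 0.34 F [ 4.3  0.4 -0.7] j7tau -0.373 0.456
long lines [(0.0, 1.09), (45.75, 1.17), (91.75, 1.28), (137.0, 1.31), (235.25, 2.23), (239
```

The dial is solid at about 26.1: lines stand still while the hand slips at 0.34 N m, so the bolt is back. Release, rise and go over the handle at about (0.511, −0.013).

```bash
python3 -m handwheel '{"fingers":[1,1,1,1,1,1,1,1,1,1,1,1],"translation":[[0,0,0],[0,0,0],[0,0,0],[0,0,-0.045],[0,0,-0.045],[-0.0477,-0.0074,0],[-0.0477,-0.0074,0],[-0.0477,-0.0074,0],[-0.0477,-0.0074,0],[0,0,0],[0,0,0],[0,0,0]],"yaw":[0,0,0,0,0,0,0,0,0,-7.3,-7,0]}' 30
python3 look.py w12|head -1
python3 - <<'E'
from h import *
im=dict(np.load('w12.npz'));w=cloud(im,im['Tw'])
m=((w[...,2]>.157)&(w[...,2]<.185)&(w[...,0]>.46)&(w[...,0]<.56)&(abs(w[...,1]+.013)<.09)).astype(np.uint8)
k,l,st,ce=cv2.connectedComponentsWithStats(m)
for j in range(1,k):
    if st[j,4]>30: q=w[l==j];print(st[j],q.mean(0),cv2.minAreaRect(q[:,:2].astype(np.float32)),q[:,2].max())
cv2.imwrite('pics/w12b.png',im['pixels'][...,::-1])
E
```

```text
time: 12.45
tool_pos: [0.5099, -0.0134, 0.2565]
ee_rot: [0.762, 0.648, -0.0, -0.0]
ft_force: [-0.2, 0.5, -1.1]
gripper_width: 0.999
toolx 80.71704471443202 M [-0.067 -0.045 -0.003] F [-0.2  0.5 -1.1] j7 -0.3965347594372063 12.45
[ 249  127   16  148 2181] [ 0.51032633 -0.01090783  0.17367231] ((0.5097855925559998, -0.015138089656829834), (0.10992690175771713, 0.010746913030743599), 80.4566650390625) 0.17723922470901998
```

View pics/w12b.png

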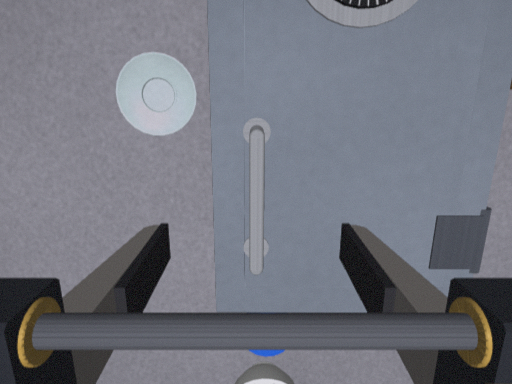

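Handle bar (x≈256, rows 120–270) is centred between the jaws at (0.510, −0.015) and parallel to them. Descend and grip.

```bash
python3 -m handwheel '{"fingers":[1,1,1,0,0,0,0,0,0,0],"translation":[[0,0,0.042],[0,0,0.041],[0,0,0],[0,0,0],[0,0,0],[0,0,0],[0,0,0],[0,0,0],[0,0,0],[0,0,0]],"yaw":[0,0,0,0,0,0,0,0,0,0]}' 35; python3 feel.py
```

```text
time: 13.75
tool_pos: [0.5103, -0.0133, 0.1735]
ee_rot: [0.761, 0.648, -0.0, -0.0]
ft_force: [-0.4, 0.5, 0.0]
gripper_width: 0.265
ang 80.81 Mz 0.007 F [-0.4  0.5  0. ] j7tau -0.0 0.265
```

```bash
python3 -m handwheel '{"fingers":[0,0,0,0],"translation":[[0,0,0],[0,0,0],[0,0,0],[0,0,0]],"yaw":[0,0,0,0]}' >/dev/null; python3 feel.py
python3 -m handwheel '{"fingers":[0,0,0],"translation":[[0,0.0003,-0.002],[0,0.0003,-0.002],[0,0,0]],"yaw":[0,0,0]}' |grep pos; python3 feel.py
```

```text
ang 80.8 Mz -0.032 F [ 3.8 -0.2 -4.4] j7tau 0.052 0.106
tool_pos: [0.5119, -0.0136, 0.177]
ang 80.8 Mz -0.045 F [  7.8  -0.4 -10.1] j7tau 0.043 0.108
```

```bash
python3 -m handwheel '{"fingers":[0,0,0,0],"translation":[[0,0.0008,-0.003],[0,0.0008,-0.003],[0,0.001,-0.003],[0,0,0]],"yaw":[0,0,0,0]}' |grep pos; python3 feel.py
python3 - <<'E'
import numpy as np
r=np.hypot(.19,.044);p0=np.arctan2(.044,.19)
a=np.deg2rad(np.array([3.9,8,12,16,20,24,28,32,36,40,44,48,52,56,60,62]))
f=.19-r*np.cos(p0+a);u=r*np.sin(p0+a)-.044
print(np.round(np.c_[np.rad2deg(a),f*1e3,u*1e3],1)); print(np.round(np.diff(np.c_[f,u],axis=0)*1e3,1).tolist())
E
```

```text
tool_pos: [0.5143, -0.014, 0.1858]
ang 80.79 Mz -0.01 F [  8.7  -0.3 -11.4] j7tau 0.061 0.106
[[  3.9   3.4  12.8]
 [  8.    8.   26. ]
 [ 12.   13.3  38.5]
 [ 16.   19.5  50.7]
 [ 20.   26.5  62.3]
 [ 24.   34.3  73.5]
 [ 28.   42.9  84. ]
 [ 32.   52.2  94. ]
 [ 36.   62.1 103.3]
 [ 40.   72.7 111.8]
 [ 44.   83.9 119.6]
 [ 48.   95.6 126.6]
 [ 52.  107.7 132.8]
 [ 56.  120.2 138.1]
 [ 60.  133.1 142.5]
 [ 62.  139.7 144.4]]
[[4.5, 13.2], [5.3, 12.5], [6.2, 12.1], [7.0, 11.7], [7.8, 11.1], [8.6, 10.6], [9.3, 9.9], [10.0, 9.3], [10.6, 8.6], [11.2, 7.8], [11.7, 7.0], [12.1, 6.2], [12.5, 5.3], [12.9, 4.4], [6.5, 1.9]]
```

```bash
python3 -m handwheel '{"fingers":[0,0,0,0,0,0,0,0,0],"translation":[[0,0.0022,-0.0066],[0,0.0023,-0.0066],[0,0.0026,-0.0063],[0,0.0027,-0.0062],[0,0.003,-0.0061],[0,0.0032,-0.006],[0,0.0035,-0.0059],[0,0.0035,-0.0058],[0,0,0]],"yaw":[0,0,0,0,0,0,0,0,0]}' |grep pos; python3 feel.py
python3 - <<'E'
from station import env
import cv2
im=env.get_image('side');cv2.imwrite('pics/s2.png',im['pixels'][...,::-1])
E
```

```text
tool_pos: [0.5353, -0.0176, 0.2343]
ang 80.8 Mz -0.121 F [  5.    0.4 -12. ] j7tau 0.074 0.105
```

View pics/s2.png

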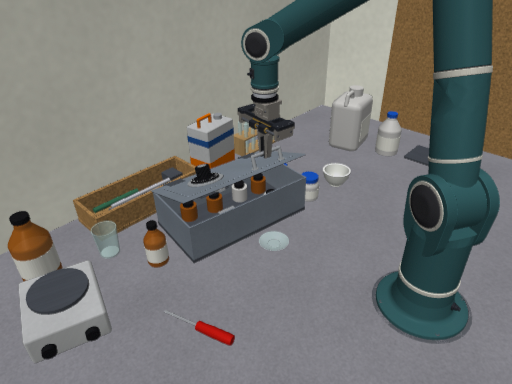

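The side view shows the lid opening with the bottles inside visible at (190–260, 190–210), and the gripper holding the handle. Continuing up the arc to about 62°.

```bash
python3 -m handwheel '{"fingers":[0,0,0,0,0,0,0,0,0,0,0,0],"translation":[[0,0.0078,-0.0111],[0,0.0086,-0.0106],[0,0.0093,-0.0099],[0,0.01,-0.0093],[0,0.0106,-0.0086],[0,0.0112,-0.0078],[0,0.0117,-0.007],[0,0.0121,-0.0062],[0,0.0125,-0.0053],[0,0.0129,-0.0044],[0,0.0065,-0.0019],[0,0,0]],"yaw":[0,0,0,0,0,0,0,0,0,0,0,0]}' |grep pos; python3 feel.py
```

```text
tool_pos: [0.6477, -0.0363, 0.3228]
ang 80.75 Mz -0.079 F [-9.2 -2.  10.3] j7tau 0.037 0.107
```

```bash
python3 -m handwheel '{"fingers":[0.23,0.23,0.23,0.23],"translation":[[0,0,0],[0,0,0],[0,0,0],[0,0,0]],"yaw":[0,0,0,0]}' >/dev/null; python3 feel.py
python3 -m handwheel '{"fingers":[0.23,0.23,0.23,0.23,0.23,0.23],"translation":[[0,0,-0.01],[0,0,-0.015],[0,0,-0.03],[0,0,-0.04],[0,0,-0.04],[0,0,0]],"yaw":[0,0,0,0,0,0]}' |grep pos; python3 feel.py
python3 - <<'E'
from station import env
from h import *
a=env.get_image('side');b=env.get_image('scene');np.savez('s3.npz',**a)
cv2.imwrite('pics/s3.png',cv2.resize(np.hstack([a['pixels'],b['pixels']])[...,::-1],(800,300),interpolation=cv2.INTER_AREA))
for im in(a,b):
    w=cloud(im); x=np.array([.987,-.16]);hin=np.array([.727,.131])
    X=(w[...,:2]-hin)@x; Y=(w[...,:2]-hin)@np.array([.16,.987])
    m=(X>-.2)&(X<.02)&(Y>-.26)&(Y<.07)&(w[...,2]>.17)&(w[...,2]<.33)&(np.abs(Y+.175)>.08)
    if m.sum()>50: p=np.polyfit(w[...,2][m],X[m],1);print(m.sum(),'tilt',np.rad2deg(np.arctan2(1,-p[0])), w[m].max(0))
E
```

```text
ang 80.81 Mz 0.015 F [1.  0.3 0.5] j7tau 0.0 0.233
tool_pos: [0.649, -0.0348, 0.4582]
ang 80.82 Mz -0.036 F [ 0.   0.1 -0.1] j7tau 0.024 0.232
1917 tilt 69.68116004481834 [0.71307569 0.21605564 0.32797108]
4541 tilt 60.481028881756394 [0.72828723 0.21651386 0.32990284]
```

View pics/s3.png

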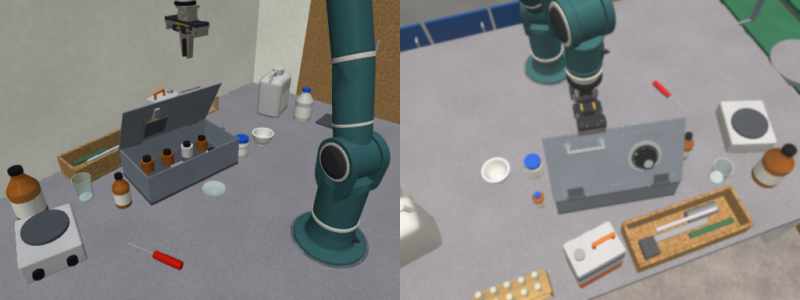

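The lid stands open by itself at about 60°, the gripper is well clear, and the bystanders look unmoved. Handing in.

```bash
python3 -c "
from station import env
print(env.job_done(), env.observe()['time'])"
```

```text
the job is handed in; nothing more can be done
the job is handed in; nothing more can be done
```

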